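Move a pump cartridge to the other docking bay

TASK

Move the pump cartridge from the docking bay that holds it to the empty bay beside it: press the pad of its catch so that it pops loose, slide it out to the front of its rail, then slide it into the empty bay until that bay's catch clicks and holds it on its own. Push gently: do not ram the cartridge against the stop, force it in the rails or lean hard on the bays (15 N is plenty), leave everything else on the bench where it is, and let go at the end.

Things in the scene. Friction and masses are not known exactly. Their poses are not given: they have to be found in the camera images.
- cartridge_mid (a point): centre of the upright block of the pump cartridge, the part to grip: black, 46 (x) x 40 (y) x 54 mm high, roller disc on top; 0.2 to 0.4 kg in all. It stands on a grey foot 80 x 60 x 8 mm whose underside is 35 mm below this point and which reaches from x -29 to +51 mm. Axes as those of the bay it is in: x inwards along the rail, z up.
- ridge (a point): centre of the top of the steel ridge on the cartridge's foot, behind the block: 8 (x) x 32 x 8.5 mm high, 45 mm along +x from the block's centre. The catch nose drops in front of it and so holds the cartridge in.
- bay_a: docking bay fixed to the bench, loaded at the start. Origin: under the middle of its 230 x 90 mm base; x along the rail, from the open front (-115 mm) inwards to the stop, z up. Two glide strips, tops 12 mm above the bench, carry the cartridge's foot. A 12 mm high black block extends it 50 mm at the rear. Stop posts, faces at x +40 mm. Locked, the cartridge point lies at x -13 mm; popped loose, at about -33 mm.
- bay_b: the empty bay, fixed; built, with origin and axes, like the loaded one. But here stop, ejector and catch are clamped as one anywhere between 7 mm before and 7 mm beyond their place in the other bay (stop faces x +33 to +47 mm). This setting is not measured: the click and the stop must be felt.
- mouth_a (a point): front end of the loaded bay's rails, mid-way between them, on the strips (bay x -30 mm). The rails run 70 mm inwards from here, 63 mm apart, with inward lips (undersides 10, tops 14.5 mm above the strips, 50 mm between) that hold the foot down: it moves only along x. For 19 mm before here lipless walls flare to 75 mm apart; farther forward it is free to be lifted or set down.
- mouth_b (a point): the same point of the empty bay; rails alike. A spring ejector pin between the stop posts pushes the cartridge outwards over its last 22 mm (3 to 4.7 N); near the end the ridge also lifts the sloped catch nose, about 10 N in all. Then the nose drops before the ridge (click), 1 to 2 mm before the foot meets the stop posts, where the force climbs steeply.
- pad_a (a point): centre of the top of the ribbed black press pad (26 x 28 mm, 47 mm above the bench) at the rear end of the loaded bay's catch, a steel lever along the rail. Pressed straight down it takes 3 to 5 N: 5.5 mm down frees the cartridge (the ejector needs about 0.5 s to push it out), its end is at 11 mm; it springs back.
- catch_a (a joint): angle of the loaded bay's catch lever, rad: 0 at rest, grows as the pad is pressed (0.15 or more frees the cartridge, 0.32 at its end).
- clamp_ring_mid (a point): bystander, leave alone: steel clamp ring lying flat beside a bay, 30 mm across, 12 high; its centre
- rotor_mid (a point): bystander, leave alone: white spare roller hub beside a bay, 30 mm across, 18 high; its centre
- bottle_mid (a point): bystander, leave alone: glass media bottle with blue cap, 70 mm across, 160 high; its centre
- beaker_mid (a point): bystander, leave alone: glass beaker, 66 mm across, 85 high; its centre
- dish_mid (a point): bystander, leave alone: clear closed dish, 86 mm across, 15 high; its centre
- jar_mid (a point): bystander, leave alone: small amber jar with white lid, 48 mm across, 60 high, beyond the bays; its centre
- driver_grip (a point): bystander, leave alone: screwdriver lying flat, 170 mm long; the middle of its handle
Things that resemble listed ones, but are neither listed nor needed, are in the scene too. Leave any yellow look-alike of the part that bears cartridge_mid alone.

How it is judged:
By the outcome, as a careful person would: the job done as asked, in the order asked, and still so for the second after the job is handed in, with the robot touching nothing.
It also fails if it takes over 54 s, if anything falls off the work surface, if the arm or the gripper's body presses on something with over 40 N, if the wrist force passes 120 N, or if a joint passes its speed limit or range.

ROBOT

A 7-joint arm with a two-finger parallel gripper is mounted at the origin on the work surface. World frame = base frame: x ahead of the robot, y to its left, z up, the work surface at z = 0. Lengths are in m, angles in rad, forces in N, time in s.
With the tool pointing down it reaches from about 0.4 to 0.925 m from the base axis. Payload 5.6 kg.
Tool frame: the origin (TCP) lies at the very end of the fingers, on their centre line; the grasp point (between the pads) lies 19 mm behind it; x points along the fingers, y is the direction in which the jaws open and shut, and the axes are right-handed (so a half turn about x gives the same grasp; the last joint's range is limited). The gripper opens to 85 mm and grips with 20 to 120 N. Pads are 22 mm wide; open, the fingers measure 114 mm over their backs; the gripper's body (76 mm by 85 mm) begins 54 mm behind the grasp point. The pads swing forward as they close: fully open they stand 13 mm farther back than shut.
Start: joints at [-0.043, 0.468, -0.012, 1.603, 0.006, 1.071, -0.056], TCP at [0.65, -0, 0.231] pointing down, gripper open.
Joint ranges: [-2.53, 2.53], [-0.31, 2.02], [-1.57, 1.55], [0.28, 2.44], [-1.29, 4.43], [0.15, 1.84], [-2.92, 2.92]. Speed limits (rad/s): [2.57, 2.57, 3.14, 3.14, 3.14, 3.14, 3.14].

INTERFACE

Orientations are given as [roll, pitch, yaw] about the fixed x, y, z axes, in that order (R = Rz(yaw) Ry(pitch) Rx(roll)).
In Python, from plant import monitor, viewer, manip gives the robot as it stands.
- The arm moves only by the shell command python3 -m crank 'ROWS' [FORCE]. ROWS is JSON, a list of rows, each a list of 3 entries, a list of its own where there are three numbers: the finger opening in mm, from 0 to 85.4, then the shift along the tool's x, y, z in mm, then the turn about the tool's x in rad. A call has 1 to 10 rows; each row is the pose to reach, as a shift and turn from the pose commanded when the call began, along the tool's axes at that moment; what a row does not reach only later rows make up. A row lasts 1/10 s, in which the tool goes at most 50 mm and 8.59 degrees, less where a joint would pass 70% of its speed; a pose out of reach is approached as far as the arm can. A call with a gripper value outside its range is refused whole. The fingers move at their own pace and stop on an object; FORCE is the grip in N (left out, the last holds). Time passes only in rows, so rows that repeat a pose let the fingers close. It gives the time, the measured TCP pose, the force and the opening at its end, in the units of the state.
- monitor.get_obs(): the state, without advancing time (a new reading comes with each control period).
- viewer.capture(name): name is "scene" or "side" or "wrist"; returns the picture (420x560x3 uint8, red, green, blue); there is no depth.
- viewer.calibration(name): a dict with "fov_y" (degrees; the focal length in pixels is half the picture's height over the tangent of half this angle, whatever the lens; pixels are square), "cx", "cy" (the principal point, pixels), "pose" (4x4, takes a point from camera to world coordinates). Camera axes: x right, y up, looking along -z (the intrinsics and any distortion apply to the point x, -y, -z); pixel columns grow to the right and rows downward; lengths in m; the calibration is good to about 2 mm. A picture is of the moment at which its call begins: read the wrist's pose just before it. calibration takes no time and is no camera call; for the wrist camera it gives the pose at the moment of the call.
- manip.job_done(): hands the job in, once; it reports no verdict.
The state is a dict: "t": time; "joint_positions": joint angles; "joint_vel": joint speeds; "joint_efforts": joint torques, N m; "eef_pos": TCP position; "tool_rot": TCP orientation; "wrist_force": force on the tool from outside, world axes, zero at the start; "torque": the same for the moment, N m; "gripper_width": finger opening in m.
Only numpy, scipy, OpenCV 4.12 (cv2) and the standard library are available. Lean on these libraries where they do the work, as an engineer would, in place of code of your own. Each camera call takes 0.05 s, during which the arm holds its last target.

## Working session

There is one attempt and no reset: what is moved stays moved. The work goes in short steps, Python scripts to look and compute and a shell command to move; the robot and the scene stay as the last step left them, time stands still between calls to the robot, and variables do not carry over. Pictures are saved under pics/ and viewed, and the job is handed in when it is done.

```bash
ls; mkdir -p pics; python3 - <<'E'
from plant import monitor, viewer, manip
import cv2
print(monitor.get_obs())
for n in ["scene","side","wrist"]:
    c=viewer.calibration(n); print(n,c)
    im=viewer.capture(n); cv2.imwrite(f"pics/{n}0.png",im[:,:,::-1])
E
```

```text
pics
{'t': 0.0, 'joint_positions': array([-0.04298973,  0.46835757, -0.01162133,  1.60366983,  0.00598592,
        1.07134837, -0.05631029]), 'joint_vel': array([ 2.08244254e-05, -5.53060054e-04,  2.93675003e-04,  1.10321376e-03,
       -5.15571683e-04, -3.69369519e-04,  7.15361969e-04]), 'joint_efforts': array([-1.81076980e-04, -5.32374322e+01,  2.12178100e-02, -2.51299274e+01,
        1.13576866e-02,  7.69772858e-03, -1.10212341e-06]), 'eef_pos': array([ 6.49434457e-01, -6.03100317e-05,  2.30331903e-01]), 'tool_rot': array([-1.51238639,  1.56904795, -3.08325724]), 'wrist_force': array([-0.10377033,  0.05177854,  0.38008914]), 'torque': array([ 0.02894486, -0.00628966, -0.00659922]), 'gripper_width': 0.08568784917544506}
scene {'fov_y': 54.480514567262134, 'cx': 270.73462824022147, 'cy': 204.60970240972446, 'pose': array([[ 0.80795549, -0.4500338 ,  0.38036496,  0.97323277],
       [ 0.5891351 ,  0.62934399, -0.50679974, -0.53690792],
       [-0.01130339,  0.63355798,  0.77361264,  0.9296987 ],
       [ 0.        ,  0.        ,  0.        ,  1.        ]])}
side {'fov_y': 45.587019707636344, 'cx': 285.68797362502045, 'cy': 204.4182206455051, 'pose': array([[-0.79116136,  0.35629756, -0.49710738, -0.00909046],
       [-0.61160357, -0.46379957,  0.64096103,  0.7235058 ],
       [-0.00218534,  0.81113625,  0.58485316,  0.73666654],
       [ 0.        ,  0.        ,  0.        ,  1.        ]])}
wrist {'fov_y': 68.84901903550333, 'cx': 284.53199087114797, 'cy': 205.55479289568112, 'pose': array([[ 9.99998958e-01, -1.10179472e-03,  9.32351007e-04,
         6.49144939e-01],
       [ 7.49750807e-04,  9.48511399e-01,  3.16742109e-01,
         8.17551969e-02],
       [-1.23333034e-03, -3.16741080e-01,  9.48511237e-01,
         3.73239912e-01],
       [ 0.00000000e+00,  0.00000000e+00,  0.00000000e+00,
         1.00000000e+00]])}
```

View pics/scene0.png

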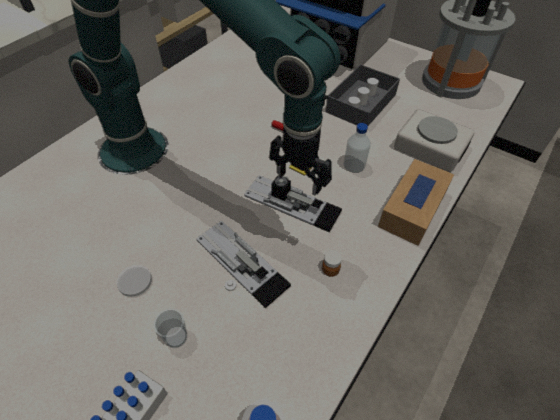

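View pics/side0.png

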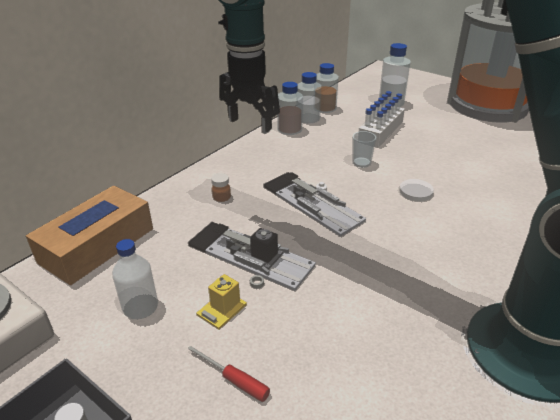

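View pics/wrist0.png

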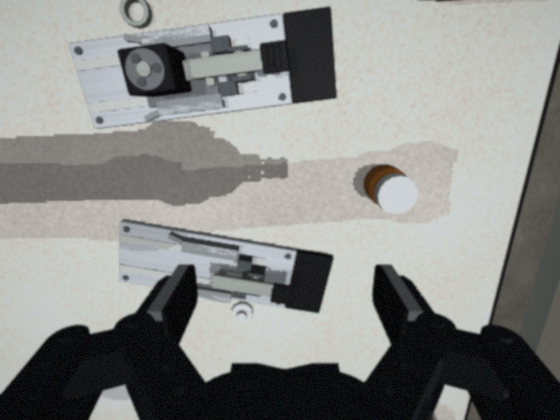

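The three views agree. Bay A (loaded, black cartridge) is at wrist pixel (190,68) and the empty bay B at about (215,265). A yellow look-alike shows in the side view at (222,297). I'll enlarge both bays next.

```bash
python3 - <<'E'
import cv2
im=cv2.imread("pics/wrist0.png")
cv2.imwrite("pics/wa.png",cv2.resize(im[0:140,60:345],None,fx=2.8,fy=2.8,interpolation=cv2.INTER_CUBIC))
cv2.imwrite("pics/wb.png",cv2.resize(im[205:325,105:345],None,fx=3.3,fy=3.3,interpolation=cv2.INTER_CUBIC))
im=cv2.imread("pics/side0.png")
cv2.imwrite("pics/sa.png",cv2.resize(im[165:335,180:380],None,fx=3.5,fy=3.5,interpolation=cv2.INTER_CUBIC))
im=cv2.imread("pics/scene0.png")
cv2.imwrite("pics/sc.png",cv2.resize(im[160:310,185:350],None,fx=3.9,fy=3.9,interpolation=cv2.INTER_CUBIC))
E
```

```text
(no output)
```

View pics/wa.png

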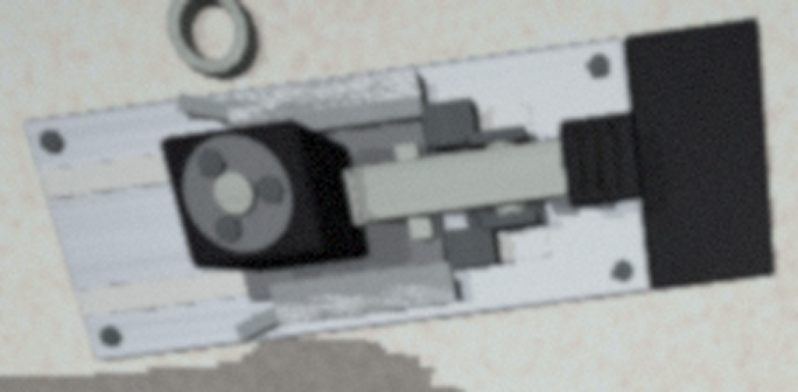

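View pics/wb.png

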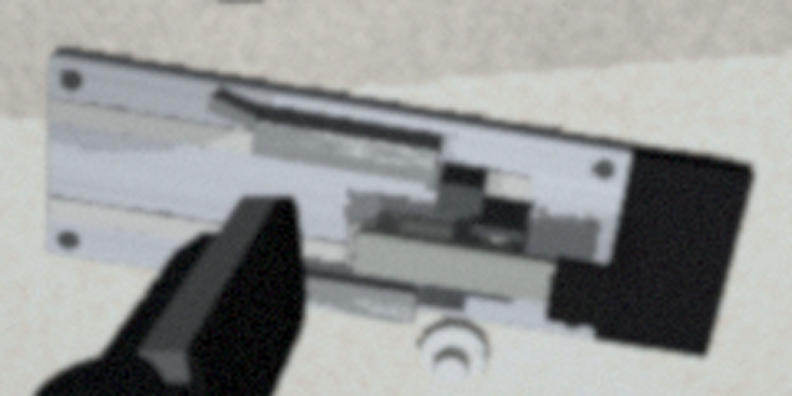

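View pics/sa.png

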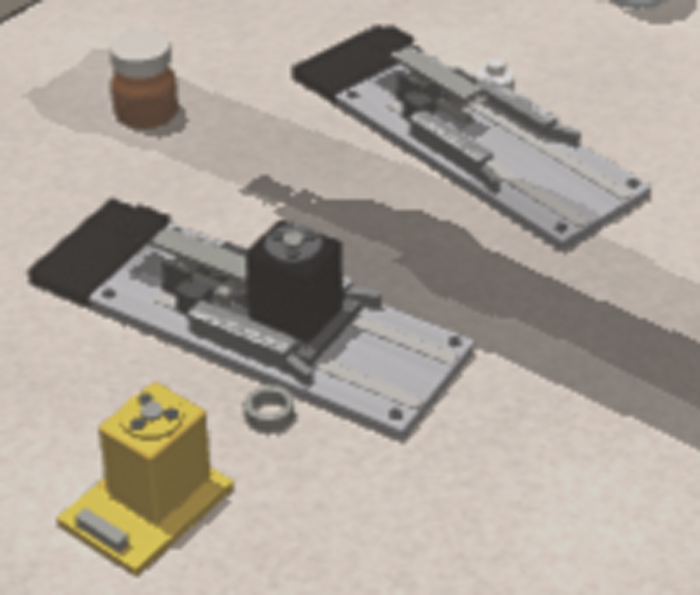

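View pics/sc.png

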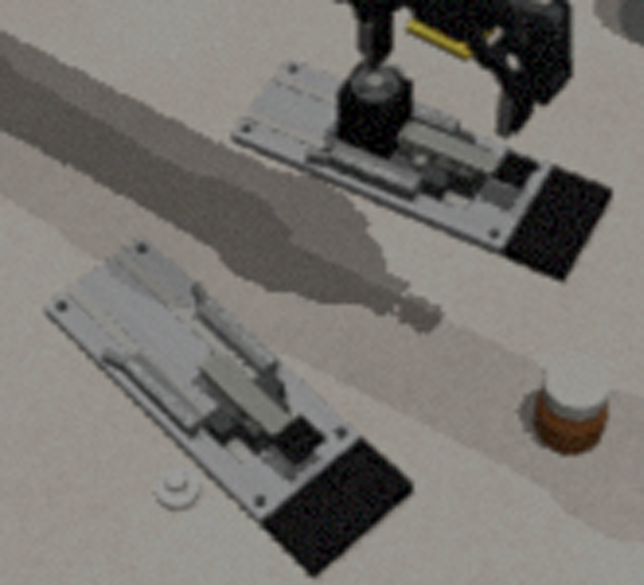

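Bay A is at wrist crop (25–774, 18–358) and bay B at (46–753, 48–354). The black cartridge is in A, with the pad in front of the black rear block. Next I'll fit both bay poses using all three cameras.

```bash
cat > h.py <<'E'
import numpy as np, cv2, pickle, os
def proj(cal,P):
    P=np.atleast_2d(P); T=np.linalg.inv(cal['pose']); q=P@T[:3,:3].T+T[:3,3]
    f=210/np.tan(np.radians(cal['fov_y'])/2)
    return np.c_[cal['cx']+f*q[:,0]/-q[:,2], cal['cy']-f*q[:,1]/-q[:,2]]
def back(cal,uv,z):
    f=210/np.tan(np.radians(cal['fov_y'])/2)
    d=cal['pose'][:3,:3]@np.array([(uv[0]-cal['cx'])/f,-(uv[1]-cal['cy'])/f,-1]); o=cal['pose'][:3,3]
    return o+d*(z-o[2])/d[2]
def b2w(p,P):
    P=np.atleast_2d(P).astype(float); c,s=np.cos(p[2]),np.sin(p[2])
    return np.c_[p[0]+c*P[:,0]-s*P[:,1],p[1]+s*P[:,0]+c*P[:,1],P[:,2]]
E
cat > fit.py <<'E'
from h import *
from plant import viewer
from scipy.optimize import least_squares
cals={n:viewer.calibration(n) for n in ("scene","side","wrist")}
pickle.dump(cals,open("cals0.pkl","wb"))
sc={'wa':(2.8,60,0),'wb':(3.3,105,205),'s':(3.5,180,165),'c':(3.9,185,160)}
def u(k,p):
    s,a,b=sc[k]; return ((p[0]+.5)/s-.5+a,(p[1]+.5)/s-.5+b)
X={'F':-.115,'J':.115,'R':.165}
obs={'A':[('wrist','wa',{'F+':(25,122),'F-':(100,358),'J+':(626,40),'J-':(650,288),'R+':(757,18),'R-':(774,272)}),
 ('side','s',{'F+':(403,428),'F-':(474,340),'R-':(113,200),'J-':(168,215)}),
 ('scene','c',{'F+':(285,62),'F-':(232,135),'J+':(550,163),'R+':(612,190),'J-':(503,245)})],
'B':[('wrist','wb',{'F+':(52,58),'F-':(46,250),'J+':(634,150),'R+':(753,168),'R-':(706,354)}),
 ('side','s',{'F+':(565,235),'F-':(650,187),'R-':(378,27),'J-':(412,38)}),
 ('scene','c',{'F+':(135,240),'F-':(45,312),'J+':(358,437),'R+':(412,487),'J-':(262,520)})]}
for b in 'AB':
    def res(p,full=False):
        out=[];lab=[]
        for cam,k,d in obs[b]:
            for n,px in d.items():
                P=b2w(p,[X[n[0]],.045*(1 if n[1]=='+' else -1), p[3] if n[0]=='F' else .012])
                e=(proj(cals[cam],P)[0]-u(k,px)); out+=list(e); lab.append((cam,n,e.round(1)))
        return lab if full else out
    r=least_squares(res,[.68,.15 if b=='A' else -.15,0,.008],loss='soft_l1')
    print(b,r.x.round(4)); 
    for l in res(r.x,True): print(*l)
E
python3 fit.py
```

```text
A [0.5378 0.1118 0.1214 0.0081]
wrist F+ [ 0.1 -0.1]
wrist F- [-0.2  1.5]
wrist J+ [-0.9 -1.7]
wrist J- [0.3 1.4]
wrist R+ [ 0.9 -0.6]
wrist R- [0.7 1.4]
side F+ [0.2 1.2]
side F- [0.8 0.3]
side R- [-0.2 -1.6]
side J- [1.2 0.8]
scene F+ [ 0.9 -1. ]
scene F- [-0.7 -0.5]
scene J+ [ 0.9 -0.5]
scene R+ [ 0.8 -1. ]
scene J- [-0.3  0.1]
B [ 0.5435 -0.1259 -0.1686  0.0069]
wrist F+ [-0.4 -0.9]
wrist F- [1.3 1.1]
wrist J+ [-0.4  0.4]
wrist R+ [0.9 0.7]
wrist R- [1.1 0.8]
side F+ [0.4 2.3]
side F- [ 1.4 -0.1]
side R- [-0.  -1.5]
side J- [3.  2.6]
scene F+ [ 1.2 -0.7]
scene F- [-0.9 -0.8]
scene J+ [ 1.2 -1.7]
scene R+ [ 1.4 -2.1]
scene J- [ 0.  -0.6]
```

```bash
python3 - <<'E'
from h import *
from plant import monitor
from scipy.spatial.transform import Rotation as R
cals=pickle.load(open("cals0.pkl","rb")); A=[.5378,.1118,.1214];B=[.5435,-.1259,-.1686]
def inv(p,w):
    c,s=np.cos(p[2]),np.sin(p[2]); d=w[:2]-p[:2]; return np.r_[c*d[0]+s*d[1],-s*d[0]+c*d[1],w[2]]
def up(p,s,a,b): return ((p[0]+.5)/s-.5+a,(p[1]+.5)/s-.5+b)
for n,cam,uv,z in [('padA w','wrist',up((600,160),2.8,60,0),.047),('padA s','scene',up((517,166),3.9,185,160),.047),
 ('disc w','wrist',up((233,195),2.8,60,0),.078),('disc s','scene',up((377,80),3.9,185,160),.078),('disc side','side',up((294,240),3.5,180,165),.078)]:
    w=back(cals[cam],uv,z); print(n,w.round(4),'bayA',inv(np.array(A),w).round(4))
for n,uv,z in [('bottle',(357,150),.06),('jar',(332,265),.03),('driver',(280,127),.01),('ring?',(0,0),0)]:
    print(n,back(cals['scene'],uv,z).round(3))
print('ring',back(cals['side'],(257,282),.006).round(3),'yellow',back(cals['side'],(222,297),.03).round(3))
o=monitor.get_obs(); print(R.from_euler('xyz',o['tool_rot']).as_matrix().round(3))
# verification overlays
E
```

```text
padA w [0.6386 0.1243 0.047 ] bayA [0.1016 0.0002 0.047 ]
padA s [0.6401 0.1243 0.047 ] bayA [ 0.1031 -0.      0.047 ]
disc w [0.5235 0.1101 0.078 ] bayA [-0.0144  0.0001  0.078 ]
disc s [0.526 0.111 0.078] bayA [-0.0118  0.0006  0.078 ]
disc side [0.5244 0.111  0.078 ] bayA [-0.0134  0.0008  0.078 ]
bottle [0.634 0.364 0.06 ]
jar [ 0.774 -0.017  0.03 ]
driver [0.343 0.364 0.01 ]
ring? [-1.396  0.358  0.   ]
ring [0.492 0.175 0.006] yellow [0.502 0.265 0.03 ]
[[-0.001  1.    -0.   ]
 [-0.    -0.    -1.   ]
 [-1.    -0.001  0.   ]]
```

Pad A comes out at bay (0.102, 0.000) and the cartridge disc at bay x −0.0133 (spec −13), and the cameras agree. The tool points down with tool y = world +x and tool z = world −y. I'll go above the pad, closing the fingers and turning so the jaws line up across bay A.

```bash
python3 -m crank '[[0,[0,-2,-20],0.145],[0,[0,-4,-50],0.29],[0,[0,-6,-80],0.435],[0,[10,-8,-105],0.58],[0,[30,-10,-120],0.725],[0,[60,-10.5,-124],0.87],[0,[90,-10.5,-124],1.015],[0,[110,-10.5,-124],1.16],[0,[125,-10.5,-124],1.305],[0,[130,-10.5,-124],1.449]]' 40
python3 - <<'E'
from plant import monitor, viewer
from h import *
c=viewer.calibration('wrist'); im=viewer.capture('wrist'); cv2.imwrite('pics/w1.png',im[:,:,::-1]); pickle.dump(c,open('c1.pkl','wb'))
o=monitor.get_obs(); print(o['t'],o['eef_pos'],o['tool_rot'],o['wrist_force'])
im=viewer.capture('side'); cv2.imwrite('pics/s1.png',im[:,:,::-1])
E
```

```text
t: 1.15
eef_pos: [0.638, 0.1237, 0.0987]
tool_rot: [0.176, 1.567, -2.849]
wrist_force: [-0.3, 0.2, 0.2]
gripper_width: -0.0001
1.2 [0.6379655  0.12387743 0.09861121] [ 0.22775245  1.56661552 -2.80276431] [-0.40089655 -0.16212011 -1.50836882]
```

View pics/w1.png

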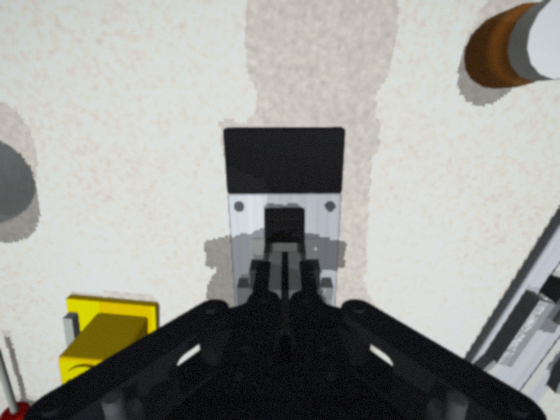

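View pics/s1.png

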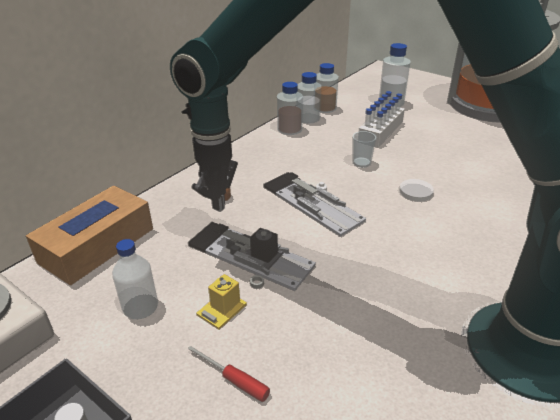

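The wrist view shows the tip over the lever just ahead of the pad (285,230), with the bay aligned to the image. I'll check the bay pose using the rear block corners (224,128) and (344,127).

```bash
python3 - <<'E'
from h import *
c=pickle.load(open('c1.pkl','rb'))
A=np.array([.5378,.1118,.1214])
def inv(p,w):
    c,s=np.cos(p[2]),np.sin(p[2]); d=w[:2]-p[:2]; return np.r_[c*d[0]+s*d[1],-s*d[0]+c*d[1],w[2]]
for n,uv,z in [('R+',(224,128),.012),('R-',(344,127),.012),('J+',(228,193),.012),('J-',(341,193),.012),('padrear+',(265,208),.047),('padrear-',(303,208),.047)]:
    w=back(c,uv,z);print(n,(inv(A,w)*1e3).round(1))
print((inv(A,np.array([.638,.1239,.0986]))*1e3).round(1))
E
```

```text
R+ [164.6  43.7  12. ]
R- [164.9 -43.5  12. ]
J+ [115.4  44.   12. ]
J- [115. -44.  12.]
padrear+ [115.   13.1  47. ]
padrear- [114.9 -12.4  47. ]
[ 1.009e+02 -1.000e-01  9.860e+01]
```

```bash
python3 -m crank '[[0,[25,0.5,-1],0],[0,[42,0.5,-1],0],[0,[48,0.5,-1],0],[0,[52,0.5,-1],0],[0,[55,0.5,-1],0],[0,[57,0.5,-1],0],[0,[59,0.5,-1],0],[0,[60,0.5,-1],0],[0,[60,0.5,-1],0],[0,[60,0.5,-1],0]]'
python3 - <<'E'
from plant import monitor, viewer
from h import *
im=viewer.capture('side'); cv2.imwrite('pics/s2.png',cv2.resize(im[165:335,140:380,::-1],None,fx=3.3,fy=3.3,interpolation=2))
o=monitor.get_obs(); print(o['t'],o['eef_pos'],o['tool_rot'],o['wrist_force'])
E
```

```text
t: 2.25
eef_pos: [0.6429, 0.1238, 0.0433]
tool_rot: [-3.106, 1.566, 0.158]
wrist_force: [2.1, -0.2, 5.3]
gripper_width: -0.0001
2.3 [0.64290515 0.12377315 0.0432593 ] [-3.10111856  1.56554805  0.16232499] [1.27721981 0.10572404 5.67013071]
```

View pics/s2.png

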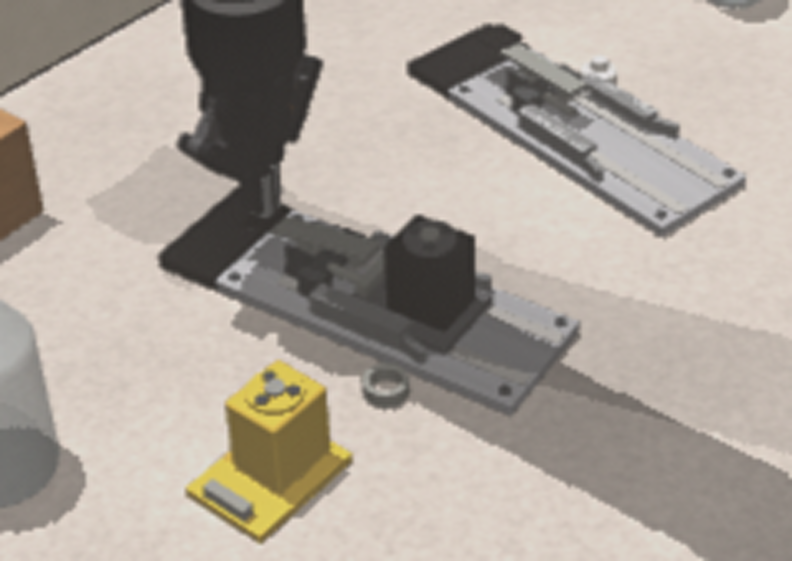

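Pad contact at 5.5 N and about 4 mm down, not yet enough (needs 5.5). I'll press further, pulling back slightly in x.

```bash
python3 -m crank '[[0,[2,0,2],0],[0,[3,0,3],0],[0,[4,0,3],0],[0,[5,0,3],0],[0,[5,0,3],0],[0,[5,0,3],0],[0,[5,0,3],0],[0,[5,0,3],0],[0,[5,0,3],0],[0,[5,0,3],0]]'
python3 - <<'E'
from plant import monitor, viewer
from h import *
im=viewer.capture('side'); cv2.imwrite('pics/s3.png',cv2.resize(im[165:335,140:380,::-1],None,fx=3.3,fy=3.3,interpolation=2))
o=monitor.get_obs(); print(o['t'],o['eef_pos'],o['tool_rot'],o['wrist_force'])
E
```

```text
t: 3.3
eef_pos: [0.644, 0.1239, 0.0403]
tool_rot: [-3.109, 1.557, 0.154]
wrist_force: [7.4, 1.6, 8.5]
gripper_width: -0.0
3.35 [0.6439937  0.12390381 0.04031521] [-3.10930699  1.55663166  0.15391892] [7.57684965 0.86003036 7.82629151]
```

View pics/s3.png

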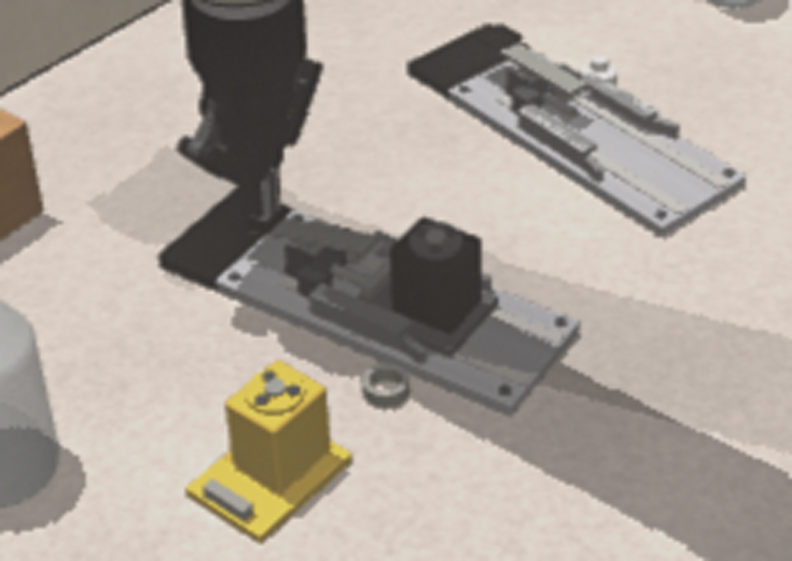

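The cartridge has begun moving (crop (435,240), from (430,235)). The tip is dragging sideways on the ribs, so I'll relieve that and press slightly more.

```bash
python3 -m crank '[[0,[0,0,-3],0],[0,[1,0,-5],0],[0,[2,0,-6],0],[0,[2,0,-6],0],[0,[2,0,-6],0],[0,[2,0,-6],0],[0,[2,0,-6],0]]'
python3 - <<'E'
from plant import monitor, viewer
from h import *
im=viewer.capture('side'); cv2.imwrite('pics/s4.png',cv2.resize(im[165:335,140:380,::-1],None,fx=3.3,fy=3.3,interpolation=2))
o=monitor.get_obs(); print(o['t'],o['eef_pos'],o['tool_rot'],o['wrist_force'])
E
```

```text
t: 4.05
eef_pos: [0.6456, 0.1241, 0.0365]
tool_rot: [-3.076, 1.566, 0.187]
wrist_force: [0.4, 0.6, 7.5]
gripper_width: 0.0
4.1 [0.64559895 0.12406946 0.03650523] [-3.07903153  1.566266    0.18435559] [ 0.60435345 -0.44911887  7.39190701]
```

View pics/s4.png

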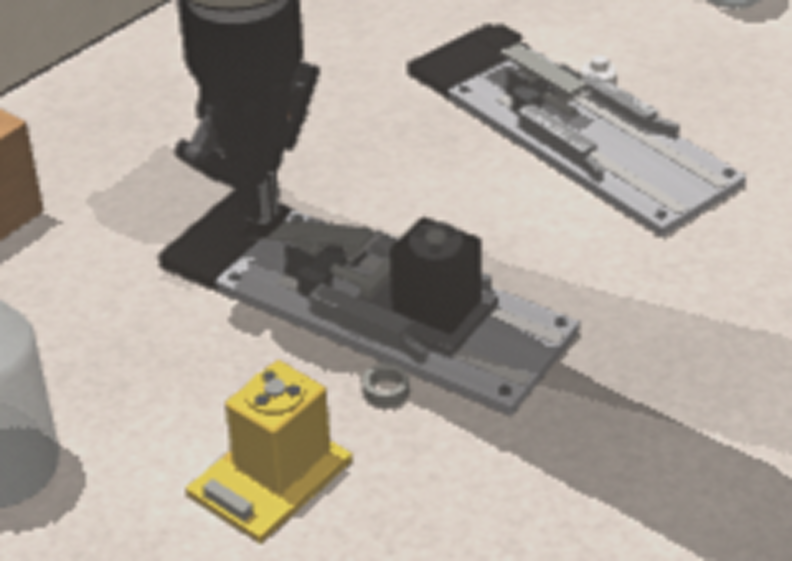

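```bash
python3 - <<'E'
from h import *
cals=pickle.load(open("cals0.pkl","rb")); A=np.array([.5378,.1118,.1214])
def inv(p,w):
    c,s=np.cos(p[2]),np.sin(p[2]); d=w[:2]-p[:2]; return np.r_[c*d[0]+s*d[1],-s*d[0]+c*d[1],w[2]]
for uv in [(264,233.6),(270.3,236.0),(271.8,237.5)]: print((inv(A,back(cals['side'],uv,.078))*1e3).round(1))
E
```

```text
[-14.7   1.5  78. ]
[-30.2   1.5  78. ]
[-35.5   4.   78. ]
```

It has popped: the disc is at about bay x −33. Now lift off the pad and move above the cartridge with the fingers open.

```bash
python3 -m crank '[[0,[-10,0,0],0],[0,[-35,0,0],0],[20,[-65,0,10],0],[60,[-90,0,30],0],[85,[-95,0,60],0],[85,[-95,-0.7,90],0],[85,[-95,-0.7,115],0],[85,[-95,-0.7,130],0],[85,[-95,-0.7,139],0],[85,[-95,-0.7,139],0]]'
python3 - <<'E'
from plant import monitor, viewer
from h import *
c=viewer.calibration('wrist'); im=viewer.capture('wrist'); cv2.imwrite('pics/w5.png',im[:,:,::-1]); pickle.dump(c,open('c5.pkl','wb'))
o=monitor.get_obs(); print(o['t'],o['eef_pos'],o['tool_rot'],o['wrist_force'])
im=viewer.capture('side'); cv2.imwrite('pics/s5.png',im[:,:,::-1])
E
```

```text
t: 5.1
eef_pos: [0.5047, 0.1078, 0.1297]
tool_rot: [-0.836, 1.57, 2.427]
wrist_force: [-0.1, -0.1, -0.1]
gripper_width: 0.0855
5.15 [0.50576246 0.10796065 0.12971208] [-2.84317215  1.56995627  0.42039354] [ 0.24469912 -0.09005308 -0.30177362]
```

View pics/w5.png

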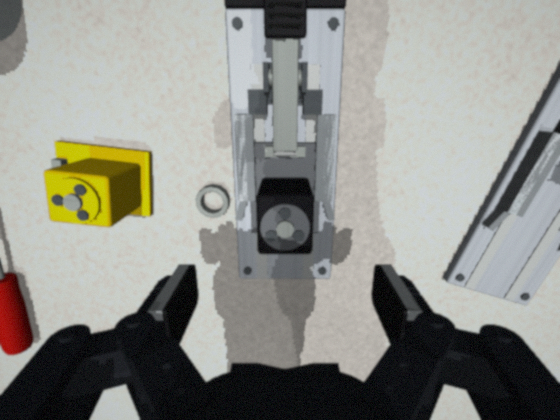

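View pics/s5.png

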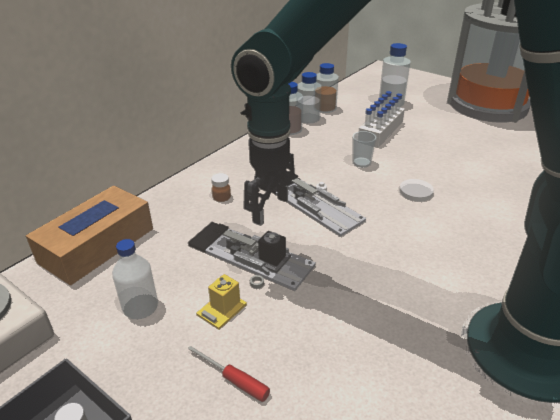

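```bash
python3 - <<'E'
from h import *
c=pickle.load(open('c5.pkl','rb')); A=np.array([.5378,.1118,.1214])
def inv(p,w):
    c,s=np.cos(p[2]),np.sin(p[2]); d=w[:2]-p[:2]; return np.r_[c*d[0]+s*d[1],-s*d[0]+c*d[1],w[2]]
for n,uv,z in [('disc',(285.5,229),.078),('F+',(239,278),.008),('F-',(329,278),.008),('blockback',(286,180),.074),('blk back L',(259,181),.074),('blk back R',(311,181),.074)]: print(n,(inv(A,back(c,uv,z))*1e3).round(1))
print((inv(A,np.array([.5052,.10787,.1297]))*1e3).round(1))
E
```

```text
disc [-34.3  -0.2  78. ]
F+ [-116.2   45.3    8. ]
F- [-116.1  -43.6    8. ]
blockback [-0.8 -0.5 74. ]
blk back L [-1.5 17.5 74. ]
blk back R [ -1.5 -17.1  74. ]
[-32.8   0.  129.7]
```

The cartridge is centred under the gripper (−34, 0). Descend and grip.

```bash
python3 -m crank '[[85,[30,0,1],0],[85,[60,0,1],0],[85,[85,0,1],0],[85,[97,0,1],0],[85,[97,0,1],0],[36,[97,0,1],0],[36,[97,0,1],0],[36,[97,0,1],0],[36,[97,0,1],0],[36,[97,0,1],0]]' 40
python3 - <<'E'
from plant import monitor, viewer
from h import *
im=viewer.capture('side'); cv2.imwrite('pics/s6.png',cv2.resize(im[140:320,160:400,::-1],None,fx=3.3,fy=3.3,interpolation=2))
o=monitor.get_obs(); print(o['t'],o['eef_pos'],o['tool_rot'],o['wrist_force'],o['gripper_width'])
E
```

```text
t: 6.2
eef_pos: [0.5055, 0.1079, 0.0335]
tool_rot: [-2.925, 1.568, 0.339]
wrist_force: [0.0, -0.9, 7.0]
gripper_width: 0.0396
6.25 [0.50544551 0.10788746 0.03345436] [-2.93653917  1.56851698  0.32680353] [-0.47506348  0.0153043   6.61418319] 0.03978629380352101
```

View pics/s6.png

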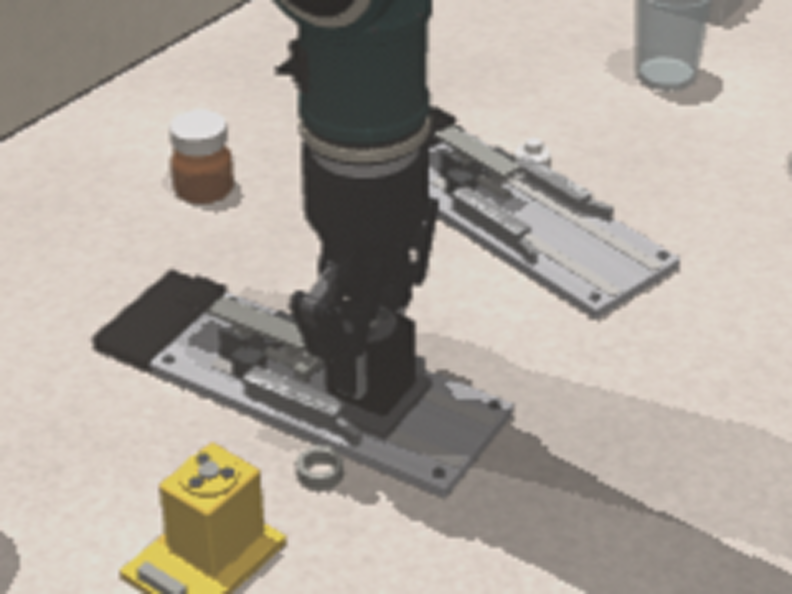

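Gripped at 39.7 mm. I'll slide out along tool +z, easing the 6.6 N vertical preload.

```bash
python3 -m crank '[[36,[-2,0,3],0],[36,[-3,0,9],0],[36,[-3,0,17],0],[36,[-3,0,26],0],[36,[-3,0,35],0],[36,[-3,0,44],0],[36,[-3,0,53],0],[36,[-3,0,62],0],[36,[-3,0,70],0],[36,[-3,0,75],0]]'
python3 - <<'E'
from plant import monitor, viewer
from h import *
im=viewer.capture('side'); cv2.imwrite('pics/s7.png',cv2.resize(im[140:320,160:400,::-1],None,fx=3.3,fy=3.3,interpolation=2))
o=monitor.get_obs(); print(o['t'],o['eef_pos'],o['tool_rot'],o['wrist_force'],o['gripper_width'])
A=np.array([.5378,.1118,.1214])
def inv(p,w):
    c,s=np.cos(p[2]),np.sin(p[2]); d=w[:2]-p[:2]; return np.r_[c*d[0]+s*d[1],-s*d[0]+c*d[1],w[2]]
print(inv(A,o['eef_pos']))
E
```

```text
t: 7.25
eef_pos: [0.4291, 0.0984, 0.0353]
tool_rot: [0.075, 1.57, -2.945]
wrist_force: [0.0, 0.3, -2.4]
gripper_width: 0.0396
7.3 [0.42840372 0.09828478 0.03519017] [ 0.03821759  1.56935225 -2.98157899] [-0.64974629 -0.63038499 -1.53001883] 0.03945383146633989
[-0.11022785 -0.00016764  0.03519017]
```

View pics/s7.png

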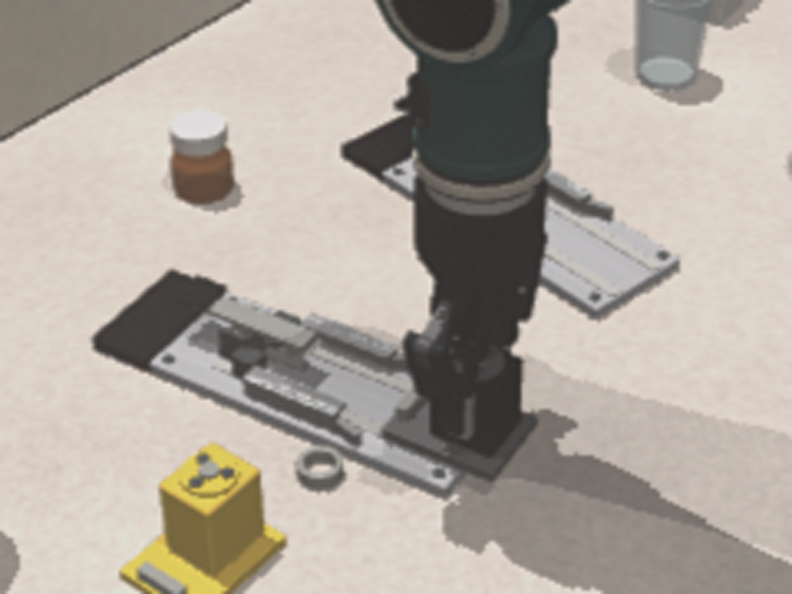

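The cartridge is free in front of rail A. Before traversing I'll check the beaker and dish positions.

```bash
python3 - <<'E'
from h import *
cals=pickle.load(open("cals0.pkl","rb"))
print('beaker',back(cals['scene'],(171,330),.04),back(cals['side'],(363,150),.04),'dish',back(cals['scene'],(135,281),.01),'rotor',back(cals['scene'],(230,285),.01))
E
python3 -m crank '[[36,[-25,0,0],0],[36,[-55,0,0],0],[36,[-70,10,2],0],[36,[-70,35,5],0],[36,[-70,70,8],0.05],[36,[-70,105,12],0.1],[36,[-70,140,15],0.16],[36,[-70,170,19],0.22],[36,[-70,192,21],0.27],[36,[-70,204,22],0.29]]'
python3 - <<'E'
from plant import monitor, viewer
from h import *
c=viewer.calibration('wrist'); im=viewer.capture('wrist'); cv2.imwrite('pics/w8.png',im[:,:,::-1]); pickle.dump(c,open('c8.pkl','wb'))
o=monitor.get_obs(); print(o['t'],o['eef_pos'],o['tool_rot'],o['wrist_force'],o['gripper_width'])
im=viewer.capture('side'); cv2.imwrite('pics/s8.png',im[:,:,::-1])
E
```

```text
beaker [ 0.5682143  -0.38091865  0.04      ] [ 0.57070198 -0.37869188  0.04      ] dish [ 0.38845696 -0.33723117  0.01      ] rotor [ 0.59159986 -0.20490036  0.01      ]
t: 8.3
eef_pos: [0.433, -0.1087, 0.1054]
tool_rot: [2.424, 1.57, -0.89]
wrist_force: [-0.1, 0.0, -2.0]
gripper_width: 0.0392
8.35 [ 0.43318525 -0.10976625  0.10551323] [ 2.31630024  1.56891826 -0.99850179] [ 0.65496916 -2.07211979 -2.27175462] 0.039426986790574256
```

View pics/w8.png

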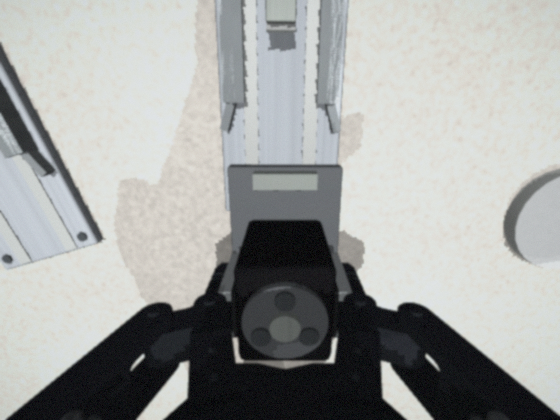

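View pics/s8.png

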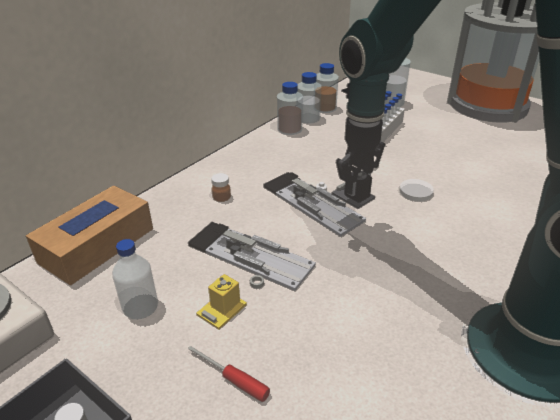

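The wrist view now looks straight down bay B's rails, with walls and flares at (235,110) and (325,110) and the cartridge foot edge at (228–342,165). I'll enlarge it with the bay model overlaid.

```bash
cat > ov.py <<'E'
from h import *
import sys
def ov(png,c,B,crop,s,out):
    im=cv2.imread(png); x0,y0,x1,y1=crop
    im=cv2.resize(im[y0:y1,x0:x1],None,fx=s,fy=s,interpolation=2)
    def ln(P,Q,col):
        a=proj(c,b2w(B,[P,Q])); a=((a-[x0,y0]+.5)*s).astype(int); cv2.line(im,tuple(a[0]),tuple(a[1]),col,1)
    for sg in (1,-1):
        ln((-.115,.045*sg,.008),(.115,.045*sg,.008),(0,0,255))
        ln((-.030,.025*sg,.0265),(.04,.025*sg,.0265),(0,200,0))
        ln((-.049,.0375*sg,.012),(-.030,.0315*sg,.012),(255,0,0))
    cv2.imwrite(out,im)
E
python3 - <<'E'
from ov import *
c=pickle.load(open('c8.pkl','rb'))
ov('pics/w8.png',c,np.array([.5435,-.1259,-.1686]),(190,0,380,190),3.1,'pics/o8.png')
E
```

```text
(no output)
```

View pics/o8.png

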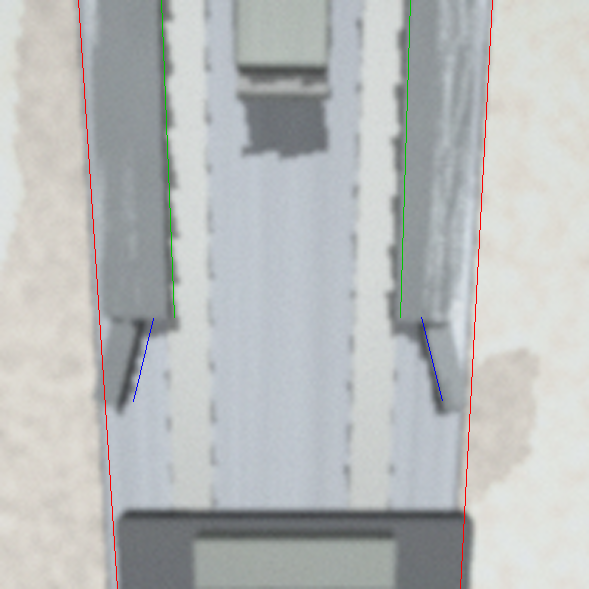

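```bash
python3 -m crank '[[36,[0,0,0],0],[36,[0,0,0],0],[36,[0,0,0],0],[36,[0,0,0],0]]'
python3 - <<'E'
from plant import monitor, viewer
from ov import *
o=monitor.get_obs();c=viewer.calibration('wrist'); im=viewer.capture('wrist'); cv2.imwrite('pics/w9.png',im[:,:,::-1]); pickle.dump(c,open('c9.pkl','wb'))
print(o['t'],o['eef_pos'],o['tool_rot'],o['wrist_force'],monitor.get_obs()['eef_pos'])
ov('pics/w9.png',c,np.array([.5435,-.1259,-.1686]),(190,0,380,190),3.1,'pics/o9.png')
from scipy.spatial.transform import Rotation as R
print(R.from_euler('xyz',o['tool_rot']).as_matrix().round(4)); print(c['pose'].round(4))
E
```

```text
t: 8.8
eef_pos: [0.433, -0.1058, 0.1053]
tool_rot: [-1.01, 1.571, 1.965]
wrist_force: [-0.2, -0.3, -2.0]
gripper_width: 0.0395
8.8 [ 0.43302772 -0.10579808  0.10526015] [-1.01046975  1.57054126  1.96453729] [-0.16434171 -0.3172573  -1.96541991] [ 0.43302617 -0.10599195  0.10525635]
[[-1.000e-04 -1.658e-01 -9.862e-01]
 [ 2.000e-04 -9.862e-01  1.658e-01]
 [-1.000e+00 -2.000e-04  1.000e-04]]
[[-1.650e-01  9.357e-01  3.118e-01  5.127e-01]
 [-9.863e-01 -1.565e-01 -5.230e-02 -1.189e-01]
 [-1.000e-04 -3.161e-01  9.487e-01  2.481e-01]
 [ 0.000e+00  0.000e+00  0.000e+00  1.000e+00]]
```

View pics/o9.png

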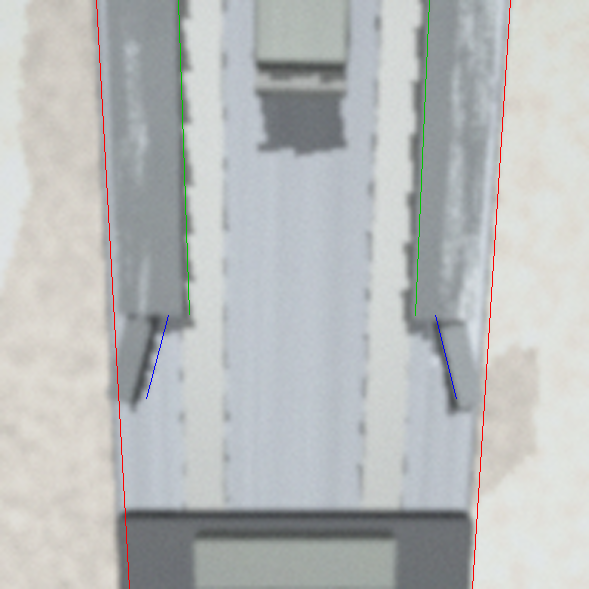

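```bash
python3 - <<'E'
from h import *
c=pickle.load(open('c9.pkl','rb'));B=np.array([.5435,-.1259,-.1686])
up=lambda p:((p[0]+.5)/3.1-.5+190,(p[1]+.5)/3.1-.5)
def inv(p,w):
    cc,s=np.cos(p[2]),np.sin(p[2]); d=w[:2]-p[:2]; return np.r_[cc*d[0]+s*d[1],-s*d[0]+cc*d[1],w[2]]
for n,p,z in [('strip near L',(227,480),.012),('strip near R',(361,480),.012),('strip far L',(224,60),.012),('strip far R',(377,60),.012),('outer nL',(184,480),.012),('outer nR',(406,480),.012),('lip nL',(189,315),.0265),('lip nR',(409,315),.0265),('lip fL',(182,20),.0265),('lip fR',(424,20),.0265),('flare tip L',(133,404),.0265),('flare tip R',(455,406),.0265),
 ('foot L',(119,514),.0805+.0),('foot R',(470,514),.0805),('ridge L',(193,538),.0885),('ridge R',(397,538),.0885)]:
    print(n,(inv(B,back(c,up(p),z))*1e3).round(1))
print((inv(B,np.array([.43303,-.1059,.1053]))*1e3).round(1))
E
```

```text
strip near L [-68.8  18.3  12. ]
strip near R [-68.7 -14.9  12. ]
strip far L [22.5 17.2 12. ]
strip far R [ 22.6 -16.1  12. ]
outer nL [-68.9  29.   12. ]
outer nR [-68.7 -26.1  12. ]
lip nL [-30.2  25.   26.5]
lip nR [-30.  -23.6  26.5]
lip fL [26.3 24.6 26.5]
lip fR [ 26.4 -24.3  26.5]
flare tip L [-49.4  38.3  26.5]
flare tip R [-49.6 -34.9  26.5]
foot L [-64.1  32.9  80.5]
foot R [-63.9 -29.7  80.5]
ridge L [-66.7  19.   88.5]
ridge R [-66.6 -15.9  88.5]
[-112.3    1.2  105.3]
```

Settled. In B's frame the lips start at x −30.1 (spec −30), and the foot and rail centrelines agree within about 0.5 mm. Lower the cartridge onto the strips in front of bay B's flare.

```bash
python3 -m crank '[[36,[20,0,0],0.008],[36,[40,0,0],0.008],[36,[55,0,0],0.008],[36,[62,0,0],0.008],[36,[66,0,0],0.008],[36,[68,0,0],0.008],[36,[69,0,0],0.008],[36,[69,0,0],0.008]]'
python3 - <<'E'
from plant import monitor, viewer
from h import *
o=monitor.get_obs();c=viewer.calibration('wrist'); im=viewer.capture('wrist'); cv2.imwrite('pics/w10.png',cv2.resize(im[0:260,150:420,::-1],None,fx=2.9,fy=2.9,interpolation=2)[:600])
print(o['t'],o['eef_pos'],o['wrist_force'],o['torque'])
im=viewer.capture('side'); cv2.imwrite('pics/s10.png',cv2.resize(im[120:260,240:440,::-1],None,fx=4,fy=4,interpolation=2))
E
```

```text
t: 9.65
eef_pos: [0.4334, -0.1067, 0.0367]
tool_rot: [-3.046, 1.57, -0.081]
wrist_force: [-0.9, -1.0, -1.8]
gripper_width: 0.0394
9.65 [ 0.4333502  -0.1066924   0.03667569] [-0.90228358 -0.96239808 -1.78182244] [ 0.00426138 -0.01113555 -0.00867387]
```

View pics/w10.png

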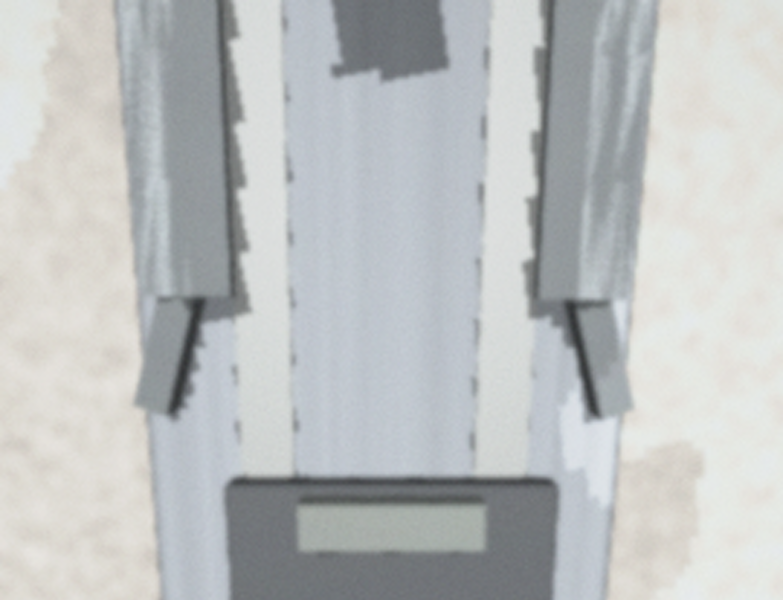

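View pics/s10.png

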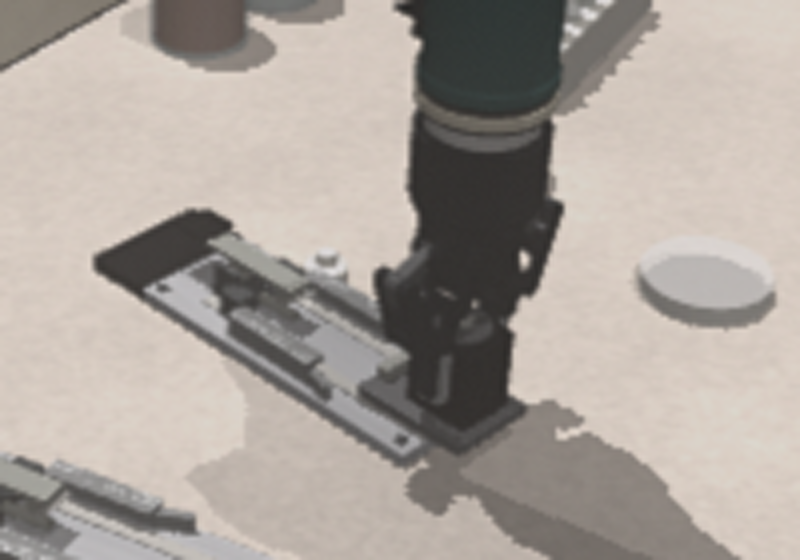

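The foot sits about 1.4 mm high and its centre (391) is about 1 mm right of the rail centre (385). I'll correct by 1 mm left and 1 mm down, then slide in to bay x −40.

```bash
python3 -m crank '[[36,[0.5,-0.9,-2],0],[36,[1,-0.9,-8],0],[36,[1,-0.9,-16],0],[36,[1,-0.9,-24],0],[36,[1,-0.9,-32],0],[36,[1,-0.9,-40],0],[36,[1,-0.9,-48],0],[36,[1,-0.9,-56],0],[36,[1,-0.9,-62],0],[36,[1,-0.9,-66],0]]'
python3 - <<'E'
from plant import monitor, viewer
from h import *
o=monitor.get_obs();c=viewer.calibration('wrist'); im=viewer.capture('wrist'); cv2.imwrite('pics/w11.png',cv2.resize(im[0:260,150:420,::-1],None,fx=2.9,fy=2.9,interpolation=2)[:600])
B=np.array([.5435,-.1259,-.1686])
def inv(p,w):
    cc,s=np.cos(p[2]),np.sin(p[2]); d=w[:2]-p[:2]; return np.r_[cc*d[0]+s*d[1],-s*d[0]+cc*d[1],w[2]]
print(o['t'],o['eef_pos'],inv(B,o['eef_pos']),inv(B*[0,0,1],o['wrist_force']),o['torque'])
E
```

```text
t: 10.75
eef_pos: [0.4987, -0.1174, 0.0353]
tool_rot: [2.668, 1.571, -0.65]
wrist_force: [0.6, 0.7, -1.4]
gripper_width: 0.0395
10.75 [ 0.49874138 -0.11742302  0.03525586] [-0.04554643  0.00084618  0.03525586] [ 0.43660412  0.74327123 -1.42184052] [ 0.0485499   0.03076196 -0.03411847]
```

View pics/w11.png

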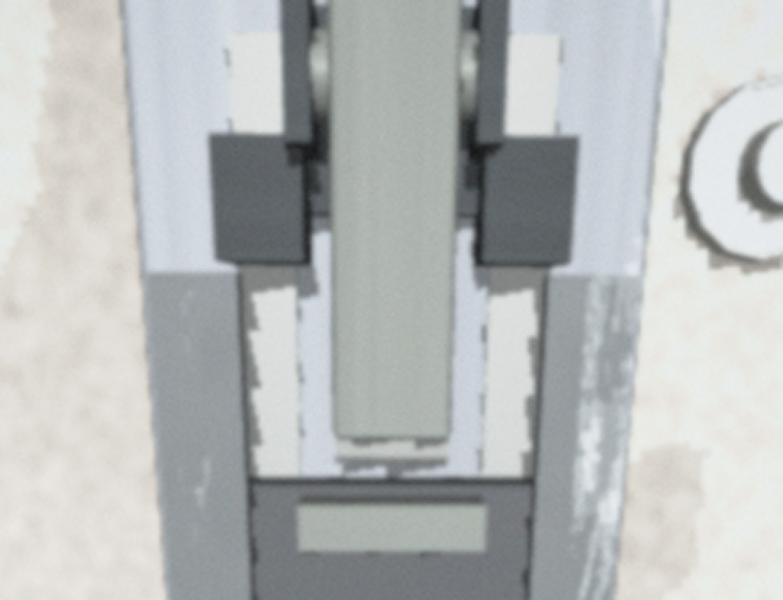

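Foot is in the rails (edges 252–532 between lips 248–540), forces near 0. Stop posts visible at (260,262). Continue slowly, watching force.

```bash
cat > st.py <<'E'
from plant import monitor
from h import *
B=np.array([.5435,-.1259,-.1686])
def inv(p,w):
    cc,s=np.cos(p[2]),np.sin(p[2]); d=w[:2]-p[:2]; return np.r_[cc*d[0]+s*d[1],-s*d[0]+cc*d[1],w[2]]
o=monitor.get_obs()
print(round(o['t'],2),'x,y,z mm',(inv(B,o['eef_pos'])*1e3).round(2),'F',inv(B*[0,0,1],o['wrist_force']).round(2),'w',round(o['gripper_width']*1e3,2))
E
python3 -m crank '[[36,[0,0,-2],0],[36,[0,0,-5],0],[36,[0,0,-8],0],[36,[0,0,-11],0],[36,[0,0,-13],0],[36,[0,0,-15],0],[36,[0,0,-16],0],[36,[0,0,-16],0]]' 60 | grep -v tool; python3 st.py
python3 -m crank '[[36,[0,0,-1],0],[36,[0,0,-2],0],[36,[0,0,-3],0],[36,[0,0,-4],0],[36,[0,0,-4],0]]' | grep wrist; python3 st.py
python3 -m crank '[[36,[0,0,-1],0],[36,[0,0,-2],0],[36,[0,0,-3],0],[36,[0,0,-4],0],[36,[0,0,-4],0]]' | grep wrist; python3 st.py
```

```text
t: 11.6
eef_pos: [0.5133, -0.12, 0.0351]
wrist_force: [-1.6, 0.4, -1.7]
gripper_width: 0.0393
11.6 x,y,z mm [-30.75   0.75  35.1 ] F [-1.66  0.15 -1.74] w 39.27
wrist_force: [-4.7, 0.5, -1.6]
12.1 x,y,z mm [-27.38   0.72  34.77] F [-4.76 -0.26 -1.57] w 39.18
wrist_force: [-6.9, 0.7, -2.9]
12.6 x,y,z mm [-24.35   0.73  34.38] F [-6.88 -0.47 -2.92] w 39.04
```

```bash

python3 -m crank '[[36,[0,0,-1],0],[36,[0,0,-2],0],[36,[0,0,-3],0],[36,[0,0,-3],0]]' | grep wrist; python3 st.py
python3 -m crank '[[36,[0,0,-1],0],[36,[0,0,-2],0],[36,[0,0,-3],0],[36,[0,0,-3],0]]' | grep wrist; python3 st.py
```

```text
wrist_force: [-6.9, 0.8, -2.9]
13.0 x,y,z mm [-21.91   0.69  34.19] F [-6.96 -0.38 -2.94] w 39.06
wrist_force: [-4.4, 0.7, -6.0]
13.4 x,y,z mm [-18.29   0.69  34.15] F [-4.48 -0.04 -6.02] w 39.72
```

Force dropped from 7 to 4.5 N, which may be a click (or slip). I'll look.

```bash

python3 - <<'E'
from plant import monitor, viewer
from h import *
im=viewer.capture('wrist'); cv2.imwrite('pics/w12.png',cv2.resize(im[0:260,150:420,::-1],None,fx=2.9,fy=2.9,interpolation=2)[:600])
im=viewer.capture('side'); cv2.imwrite('pics/s12.png',cv2.resize(im[120:260,240:440,::-1],None,fx=4,fy=4,interpolation=2))
E
python3 st.py
```

```text
13.5 x,y,z mm [-18.13   0.65  34.19] F [-4.73 -0.63 -6.64] w 39.37
```

View pics/w12.png

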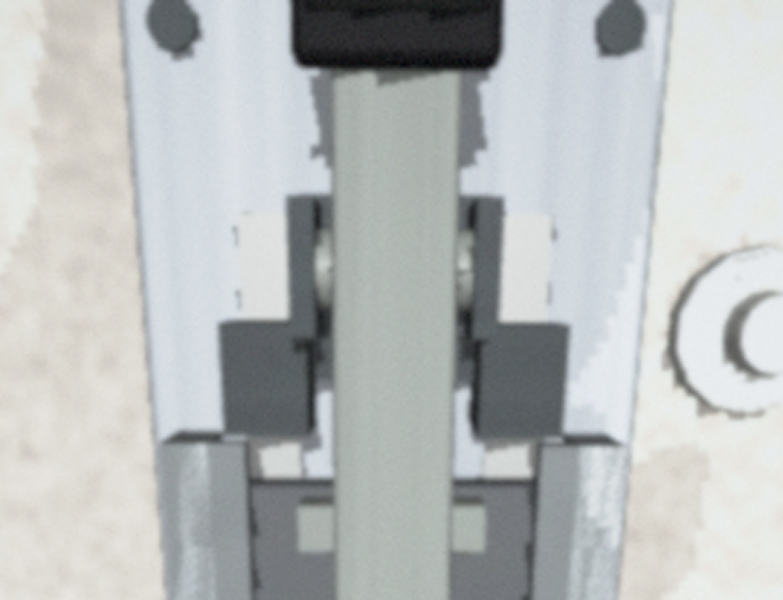

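View pics/s12.png

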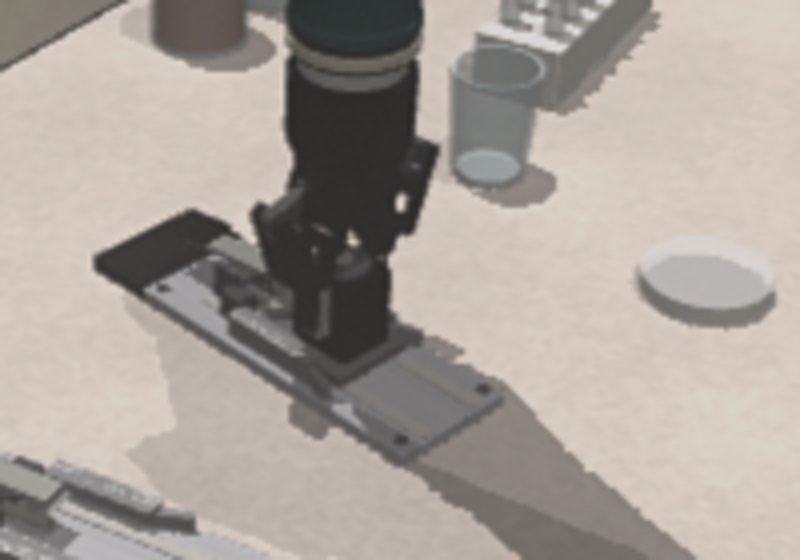

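Not locked yet: there's a gap of about 8 mm between the foot edge (row 482) and the stop posts (row 437). The nose is riding up on the ridge. Continue in small steps.

```bash

python3 -m crank '[[36,[0,0,-1],0],[36,[0,0,-2],0],[36,[0,0,-2],0]]' | grep wrist; python3 st.py
python3 -m crank '[[36,[0,0,-1],0],[36,[0,0,-2],0],[36,[0,0,-2],0]]' | grep wrist; python3 st.py
```

```text
wrist_force: [-6.1, 0.7, -7.3]
13.8 x,y,z mm [-15.97   0.64  34.21] F [-6.12 -0.38 -7.33] w 39.37
wrist_force: [-5.2, -0.1, -7.0]
14.1 x,y,z mm [-14.     0.59  34.22] F [-5.09 -0.95 -7.04] w 39.35
```

```bash

python3 - <<'E'
from plant import monitor, viewer
from h import *
im=viewer.capture('wrist'); cv2.imwrite('pics/w13.png',cv2.resize(im[0:260,150:420,::-1],None,fx=2.9,fy=2.9,interpolation=2)[:600])
E
python3 st.py
```

```text
14.15 x,y,z mm [-13.99   0.59  34.2 ] F [-4.91 -0.3  -6.85] w 39.54
```

View pics/w13.png

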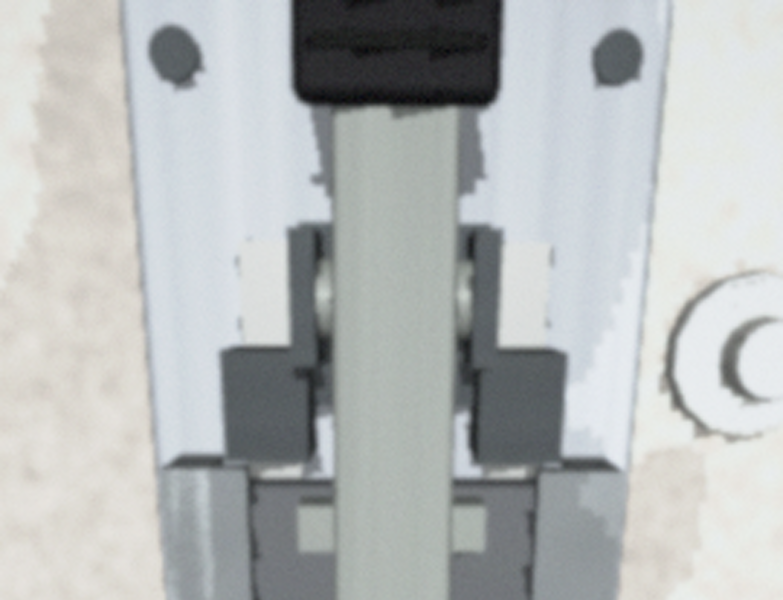

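Gap is now about 3.5 mm. Steps of about 1 mm from here.

```bash

python3 -m crank '[[36,[0,0,-1],0],[36,[0,0,-1],0]]' | grep wrist; python3 st.py
python3 -m crank '[[36,[0,0,-1],0],[36,[0,0,-1],0]]' | grep wrist; python3 st.py
```

```text
wrist_force: [-5.4, 0.8, -8.2]
14.35 x,y,z mm [-13.03   0.62  34.19] F [-5.47 -0.09 -8.17] w 39.36
wrist_force: [-5.3, 1.2, -7.5]
14.55 x,y,z mm [-12.07   0.59  34.19] F [-5.38  0.26 -7.54] w 39.49
```

```bash

python3 -m crank '[[36,[0,0,-1],0],[36,[0,0,-1],0]]' | grep wrist; python3 st.py
python3 - <<'E'
from plant import monitor, viewer
from h import *
im=viewer.capture('wrist'); cv2.imwrite('pics/w14.png',cv2.resize(im[0:260,150:420,::-1],None,fx=2.9,fy=2.9,interpolation=2)[:600])
E
python3 st.py
```

```text
wrist_force: [-5.7, 0.4, -7.3]
14.75 x,y,z mm [-11.05   0.58  34.19] F [-5.74 -0.54 -7.33] w 39.5
14.8 x,y,z mm [-11.     0.56  34.21] F [-5.07 -0.31 -7.5 ] w 39.49
```

View pics/w14.png

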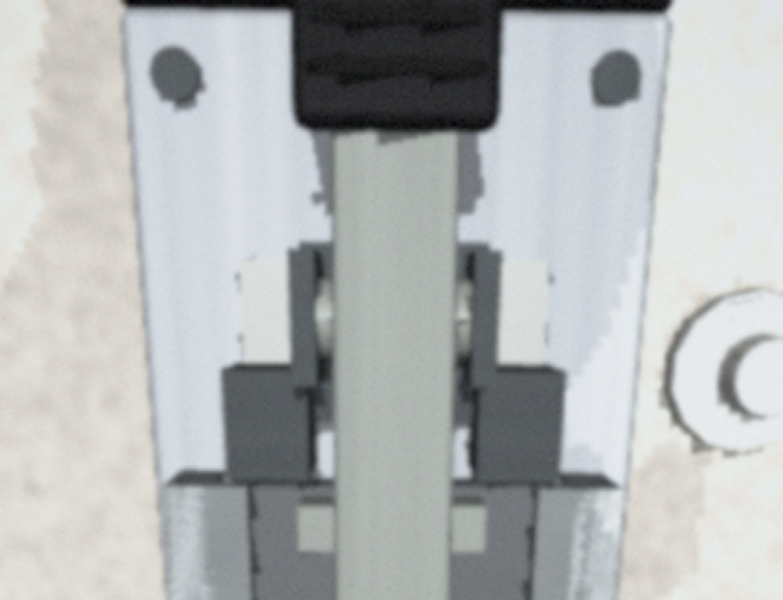

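```bash

python3 -m crank '[[36,[0,0,-1],0],[36,[0,0,-1],0]]' | grep wrist; python3 st.py
python3 -m crank '[[36,[0,0,-1],0],[36,[0,0,-1],0]]' | grep wrist; python3 st.py
```

```text
wrist_force: [-8.2, 0.5, -3.1]
15.0 x,y,z mm [-10.67   0.56  34.34] F [-8.17 -0.87 -3.07] w 39.5
wrist_force: [-9.7, 1.2, -0.6]
15.2 x,y,z mm [-10.65   0.57  34.33] F [-9.74 -0.44 -0.57] w 39.54
```

The downward nose force collapsed (−7.5 to −0.6 N) and motion stalled with force rising, so it has clicked and reached the stop. I'll back off and test that the catch holds.

```bash

python3 -m crank '[[36,[0,0,2],0],[36,[0,0,4],0],[36,[0,0,5],0],[36,[0,0,5],0]]' | grep wrist; python3 st.py
python3 -m crank '[[36,[0,0,2],0],[36,[0,0,4],0],[36,[0,0,4],0],[36,[0,0,4],0]]' | grep wrist; python3 st.py
python3 - <<'E'
from plant import monitor, viewer
from h import *
im=viewer.capture('wrist'); cv2.imwrite('pics/w15.png',cv2.resize(im[0:260,150:420,::-1],None,fx=2.9,fy=2.9,interpolation=2)[:600])
E
```

```text
wrist_force: [0.7, -0.2, -8.3]
15.6 x,y,z mm [-10.91   0.57  35.55] F [ 0.72 -0.06 -8.25] w 39.29
wrist_force: [12.7, -3.5, -22.4]
16.0 x,y,z mm [-10.96   0.55  35.5 ] F [ 13.09  -1.28 -22.37] w 39.35
```

View pics/w15.png

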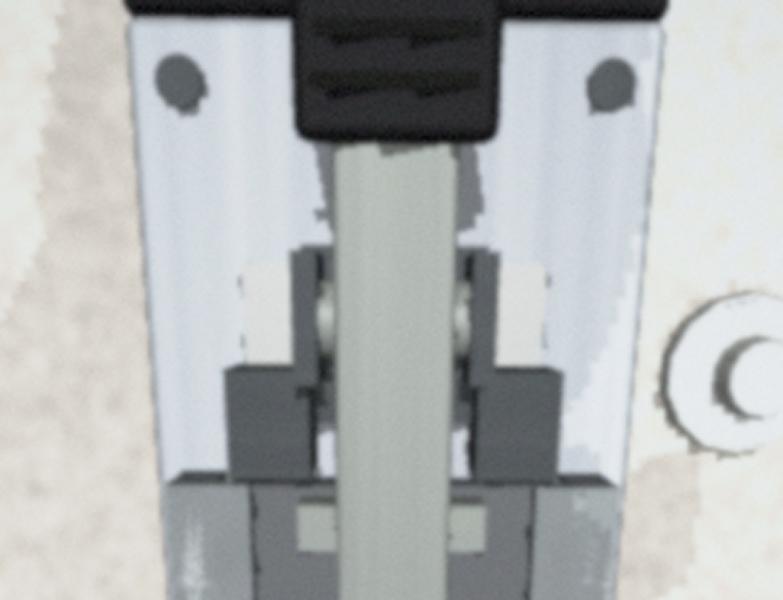

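The catch holds (x stays at −10.96 under a 13 N pull). I'll relax the load, then release.

```bash

python3 -m crank '[[36,[0,0,-3],0],[36,[0,0,-5],0],[36,[0,0,-5],0]]' | grep wrist; python3 st.py
```

```text
wrist_force: [-0.3, 0.2, -4.5]
16.35 x,y,z mm [-10.89   0.55  35.57] F [-0.38  0.18 -4.55] w 39.53
```

```bash

python3 -m crank '[[45,[0,0,0],0],[55,[0,0,0],0],[65,[0,0,0],0],[65,[0,0,0],0],[65,[-10,0,0],0],[65,[-35,0,0],0],[65,[-65,0,0],0],[65,[-100,0,0],0],[65,[-130,0,0],0],[65,[-140,0,0],0]]' | grep -v tool; python3 st.py
python3 -m crank '[[65,[0,0,15],0],[65,[0,0,45],0],[65,[0,0,70],0],[65,[0,0,80],0],[65,[0,0,80],0]]' >/dev/null
python3 - <<'E'
from plant import monitor, viewer
from h import *
c=viewer.calibration('wrist');im=viewer.capture('wrist'); cv2.imwrite('pics/w16.png',im[:,:,::-1]);pickle.dump(c,open('c16.pkl','wb'))
im=viewer.capture('side'); cv2.imwrite('pics/s16.png',cv2.resize(im[120:320,170:440,::-1],None,fx=2.9,fy=2.9,interpolation=2))
E
python3 st.py
```

```text
t: 17.35
eef_pos: [0.5344, -0.124, 0.1792]
wrist_force: [-0.7, 0.4, -0.1]
gripper_width: 0.0651
17.35 x,y,z mm [ -9.3    0.35 179.23] F [-0.72  0.29 -0.13] w 65.12
17.95 x,y,z mm [-89.94   1.3  175.65] F [ 1.12 -0.28  0.81] w 65.07
```

View pics/w16.png

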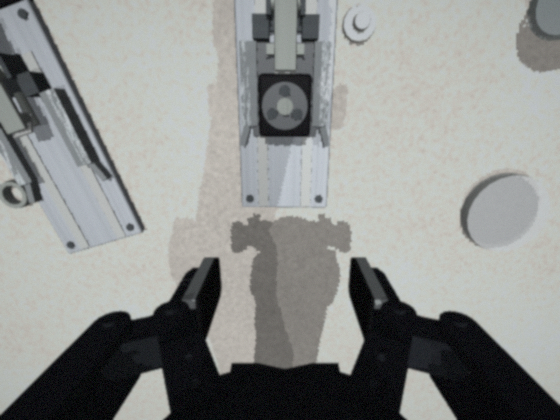

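View pics/s16.png

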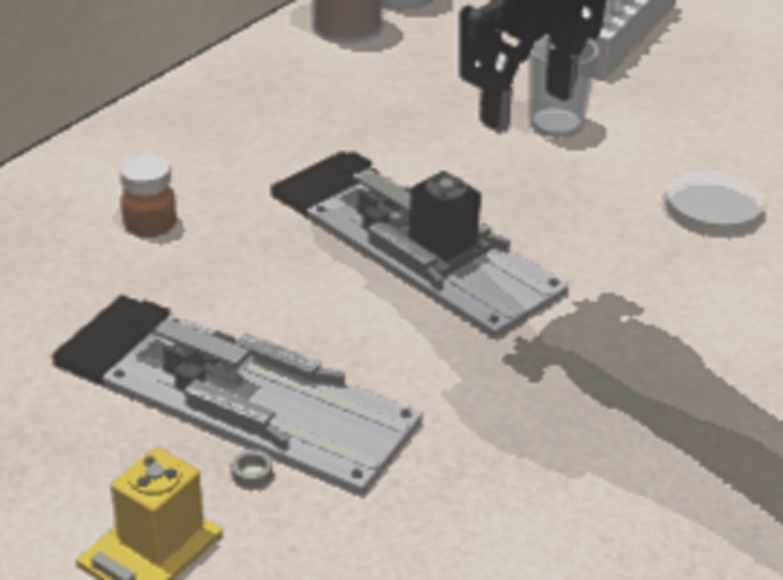

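```bash
python3 -m crank '[[65,[0,0,0],0],[65,[0,0,0],0],[65,[0,0,0],0],[65,[0,0,0],0],[65,[0,0,0],0],[65,[0,0,0],0],[65,[0,0,0],0]]' >/dev/null
python3 - <<'E'
from plant import viewer,manip
from h import *
B=np.array([.5435,-.1259,-.1686])
def inv(p,w):
    cc,s=np.cos(p[2]),np.sin(p[2]); d=w[:2]-p[:2]; return np.r_[cc*d[0]+s*d[1],-s*d[0]+cc*d[1],w[2]]
c=pickle.load(open('c16.pkl','rb')); print((inv(B,back(c,(286,105),.078))*1e3).round(1))
a=cv2.imread('pics/w16.png').astype(int); im=viewer.capture('wrist'); b=im[:,:,::-1].astype(int)
cv2.imwrite('pics/w17.png',im[:,:,::-1])
g=lambda i:cv2.cvtColor(i[60:215,230:345].astype(np.float32)/255,cv2.COLOR_BGR2GRAY)
print('shift',cv2.phaseCorrelate(g(a),g(b)))
print(manip.job_done())
E
```

```text
[-12.3  -0.   78. ]
shift ((-0.14940410472789267, 0.7593015795252427), 0.8530683809518814)
the job is handed in; nothing more can be done
None
```

The pump cartridge is now locked in the empty bay (bay B). The gripper has let go and is clear of everything, and I handed the job in at about 18.8 s of the 54 s.

**What I did:** I pressed the loaded bay's pad to its end and the cartridge popped out to about bay x −33 mm. I gripped the block, slid it out past the front of the rail, carried it over to bay B, and pushed it in in small steps.

**Checks on the lock:**
- **Click:** at bay x about −11 mm the downward force from the catch nose dropped from 7.5 N to 0.6 N. The push then climbed to 9.7 N with no further movement, which is the stop, and I pushed no further.
- **Pull test:** pulling back with about 13 N along the rail moved the cartridge less than 0.5 mm. The same pull also put about 22 N vertically on the wrist for a moment, which is more than the 15 N advised, so I relaxed it before opening the gripper.
- **After release:** the picture puts the cartridge at bay x −12.3 mm. That is 1.4 mm from the −10.9 mm the arm read, about what the roughly 2 mm calibration allows. A second picture 0.7 s later differed by under 1 pixel, which I took as the arm settling.

**Other points:**
- While pressing the pad, the fingertip briefly dragged sideways at about 7.6 N on its ribs.
- In the last pictures the ring, yellow look-alike, jar, rotor, dish and beaker looked where they had been. I did not measure them, and the bottle and screwdriver were outside those final views.

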